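# Draw the board carrier out of its test socket and hold it over the edge

## Robot

A 6-joint arm with a two-finger parallel gripper is mounted at the origin on the work surface. World frame = base frame: x ahead of the robot, y to its left, z up, the work surface at z = 0. Lengths are in m, angles in rad, forces in N, time in s.
With the tool pointing down it reaches from about 0.25 to 0.725 m from the base axis. Payload 4 kg.
Tool frame: the origin (TCP) lies on the front face of the gripper's body, between the roots of the fingers; the fingertips stand 73 mm ahead of it and the grasp point (between the pads) lies bot.tcp_to_grasp ahead of it (bot.tcp_to_grasp is the distance from the TCP to the grasp point, in m); z points along the fingers, y is the line along which they close (so a half turn about z gives the same grasp; the last joint's range is limited). The gripper opens to 85 mm and grips with 20 to 120 N. Pads are 22 mm wide; open, the fingers measure 114 mm over their backs; the gripper's body (76 mm by 85 mm) begins 54 mm behind the grasp point. The pads swing forward as they close: fully open they stand 13 mm farther back than shut.
Start: joints at [1.24, 0.241, 0.005, 1.335, 0, 1.571], TCP at [0.162, 0.473, 0.304] pointing down, gripper open.
Joint ranges: [-2.72, 2.72], [-1.05, 1.87], [-1.09, 1.28], [-1.99, 2.15], [-1.42, 1.44], [-3.14, 3.14]. Speed limits (rad/s): [2.79, 2.79, 3.14, 3.14, 3.14, 3.14].

## Interface

Orientations are given as a unit quaternion [x, y, z, w].
In Python, from workcell import bot gives the robot as it stands.
- The arm moves only by the shell command python3 -m jog 'ROWS' [OPENING]. ROWS is JSON, one flat list of numbers, 6 for each row, row after row: the shift along the world's x, y, z scaled (see below), then the turn, a rotation vector about the world's x, y, z scaled (see below). In form: [tx, ty, tz, wx, wy, wz, tx, ty, tz, wx, wy, wz, ...]. A call has 1 to 10 rows; each row is the pose to reach, as a shift and turn from the pose commanded when the call began; what a row does not reach only later rows make up. The controller multiplies each number of a shift by 800 mm and each number of a turn by 2 rad. A row lasts 1/12 s, in which the tool goes at most 41.7 mm and 7.16 degrees, less where a joint would pass 70% of its speed; a pose out of reach is approached as far as the arm can. A call with a number of a shift or a turn outside -1 to 1 is refused whole. A call with a gripper value outside its range is refused whole. OPENING is the opening, from -1 (shut) to 1 (fully open), set as the call begins (- or left out, the last holds). The fingers move at their own pace and stop on an object; the grip force is fixed at half the most. Time passes only in rows, so rows that repeat a pose let the fingers close. It gives the time, the measured TCP pose, the force, the opening and the grip force at its end, in the units of the state.
- bot.get_obs(): the state, without advancing time (a new reading comes with each control period).
- bot.camera(name): name is "scene" or "top" or "wrist"; returns (picture, depth): 480x640x3 uint8, red, green, blue; 480x640 float32, m along the optical axis (not along the pixel's ray), 0 where there is no reading.
- bot.calibration(name): a dict with "intrinsics" (3x3 intrinsics, pixels), "pose" (4x4, takes a point from camera to world coordinates). Camera axes: x right, y up, looking along -z (the intrinsics and any distortion apply to the point x, -y, -z); pixel columns grow to the right and rows downward; lengths in m; the calibration is good to about 2 mm. A picture is of the moment at which its call begins: read the wrist's pose just before it. calibration takes no time and is no camera call; for the wrist camera it gives the pose at the moment of the call.
- bot.job_done(): hands the job in; it is judged then, once.
Trained networks look in the newest picture that a camera, given by its name, has taken for a name from the list of things; names that differ only in an ending like _2 or _b are one class to them, and where a whole thing is asked for, a point or a joint stands for the part that bears it (a point fixed in the world has none). Each returns a list of dicts, best first, with "confidence" (0 to 1); they miss things now and then, are a little off and sometimes report something else, mostly with a low value. They report only what shows in the picture. A call takes as long as a camera call. They do not tell look-alikes from the thing itself.
- bot.find_in(label, camera): "at" ([x, y, z] in m, in the coordinates of the camera as it stood for that picture, good to about 4 mm: the middle of the surface that is visible of it).
- bot.tip_of(label, camera): "at" ([x, y, z] in m, in the coordinates of the camera as it stood for that picture, good to about 4 mm: a listed point, or the origin of a listed thing).
The state is a dict: "clock": time; "joint_pos": joint angles; "joint_vel": joint speeds; "tau": joint torques, N m; "eef_pos": TCP position; "tool_rot": TCP orientation; "ft_force": force on the tool from outside, world axes, zero at the start; "ft_torque": the same for the moment, N m; "grip_width": finger opening in m; "grasp_force": force on a finger pad.
Only numpy, scipy, OpenCV 4.12 (cv2) and the standard library are available. Lean on these libraries where they do the work, as an engineer would, in place of code of your own. Each camera call takes 0.05 s, during which the arm holds its last target. There are 200 camera calls.

## Task

I need to get at the transformer's joints from below: swing the socket's locking lever up and back until it is fully open and leave it so, then slide the board carrier flat along its stand, out of the socket, until the white line across it is level with the front edge of the stand. The transformer end is heavy and will tip there, so keep hold of the carrier's pull grip and finish while holding it, flat and still on the stand, never letting it tip or lifting it off. Leave the phone, the flux jar and the screwdriver where they lie.

Things in the scene. Friction and masses are not known exactly. Their poses are not given: they have to be found in the camera images.
- stand: Fixed aluminium board stand. Origin: under its centre, on the work surface; x from front to rear (outward is -x), y left, z up. Flat bed 280 mm long (x from -130, the open front edge, to +150), 110 mm wide, top 60 mm above the surface. Two black guides 6 mm high on it, y = +-36.5 to +-43.5 mm, front edge to x = +35 mm; the carrier slides between them with 1.5 mm play each side.
- bed_edge (a point): The middle of the bed's front edge, on its top face; axes as the stand.
- socket: Grey test socket block, 50 mm (x) by 90 mm by 40 mm high, bolted on the rear of the bed at a place along x that differs from day to day. Origin: centre of its underside, on the bed; axes as the stand. Its mouth, 73 mm wide and 8.5 mm high, faces the front (-x) and takes the last 18 mm of the carrier.
- lever (a joint): The socket's U-shaped steel locking lever: 0 shut (lying forward over the carrier, its cross bar just ahead of the carrier's rib and so locking it in), grows as it is swung up and back; about 1.7 is upright, 1.9 its stop. A stiff hinge (about 0.07 N m, that is 1 to 2 N at the handle): it stays where it is left.
- lever_hinge (a point): Point on the lever's hinge line, which runs along the stand's y, 20 mm above the bed; this point lies opposite the middle of the lever's handle (85 mm to the left of the stand's middle). Axes as the stand.
- lever_grip (a point): Middle of the lever's handle: a round black sleeve 12 mm thick and 44 mm long along the hinge direction (y), standing out to the left of the stand, clear of it on all sides. 60 mm from the hinge line; at joint 0 it lies ahead (-x) of the hinge and 7 mm lower. It rises on a circle about the hinge.
- carrier: Loose dark plate 230 mm long (x), 70 wide, 6 thick, about 0.6 kg, lying on the bed, its tail (x = +115) in the socket. Origin: centre of its underside; axes as the stand when in the guides. Its front end, over a window, carries a board with a heavy transformer 45 mm square (middle x = -75, top 46 mm up); centre of mass about x = -45 mm. Rib 10 mm high, 50 wide, at x = +67.5 to +75.5.
- carrier_line (a point): Middle of the white line (2.5 mm wide) that runs across the full width of the carrier, on its upper face (6 mm above its underside), at x = -22 mm of the carrier.
- carrier_grip (a point): Middle of the top of the carrier's upright grey pull grip: a plain block 30 mm long (along the carrier's x), 14 mm thick (y) and 34 mm tall above the plate, fixed to the carrier at x = +30 mm. Nothing else stands within 25 mm either side of it.
- phone: Bystander: black phone lying on the bench to the left of the stand, 150 x 72 x 8 mm. Origin: centre of its underside.
- flux_jar: Bystander: small closed jar to the right of the stand, 44 mm across, 35 mm high. Origin: centre of its underside.
- screwdriver: Bystander: screwdriver, 160 mm long, lying on the bench to the right of the stand.
Things that resemble listed ones, but are neither listed nor needed, are in the scene too. Of the things like the carrier, leave any that is orange; of the rest the larger one is meant.

How it is judged:
On the way, in this order (a step that is already met when the one before it is completed fails the run):
1. the locking lever is swung open while the carrier is still in its socket (value of joint lever above 1.2 rad and x of carrier in the frame of socket above -0.135 m), for 0.2 s.
2. the white line is at the stand's front edge, the carrier flat on the bed and held (x of carrier_line in the frame of bed_edge between -0.005 and 0.005 m and angle between carrier's own z axis and vertical below 0.035 rad and contact force between the fingers and carrier above 0.8 N), for 0.3 s.
At the end, for the whole second after the job is handed in: The fingers hold the carrier (over 0.8 N) and it is still; its white line is within 5 mm of the stand's front edge; it lies flat on the bed (within 2 degrees and 3 mm of height), in line with the stand and clear of the socket; the lever is still open (over 1.2 rad) (all of step 2 and z of carrier_line in the frame of bed_edge between 0.003 and 0.009 m and angle between the x axis of carrier and the x axis of stand, either way round below 0.06 rad and linear speed of carrier below 0.01 m/s and contact force between carrier and socket below 0.2 N and value of joint lever above 1.2 rad); the arm keeps its last pose, push and grip.
It fails at once if the carrier tips (over 6 degrees) (angle between carrier's own z axis and vertical above 0.105 rad).
It fails at once if the carrier is lifted off the stand (over 12 mm) (z of carrier_line in the frame of bed_edge above 0.018 m).
It fails at once if a bystander is moved (over 20 mm) (distance of any of phone, flux_jar, screwdriver from where it was at the start of the episode above 0.02 m).
It also fails if it takes over 51 s, if anything falls off the work surface, if the arm or the gripper's body presses on something with over 40 N, if the wrist force passes 120 N, or if a joint passes its speed limit or range.

## Working session

There is one attempt and no reset: what is moved stays moved. The work goes in short steps, Python scripts to look and compute and a shell command to move; the robot and the scene stay as the last step left them, time stands still between calls to the robot, and variables do not carry over. Pictures are saved under pics/ and viewed, at most 10 in all, crops included, and the job is handed in when it is done.

```bash
mkdir -p pics; ls; cat > h.py <<'E'
import numpy as np, cv2
from workcell import bot
def w(cam,p,T=None):
    T=bot.calibration(cam)["pose"] if T is None else T
    return (np.array(T)@np.r_[p,1])[:3]
def pix(cam,pw):
    c=bot.calibration(cam); p=np.linalg.inv(c["pose"])@np.r_[pw,1]; K=np.array(c["intrinsics"])
    q=K@np.array([p[0],-p[1],-p[2]]); return q[:2]/q[2]
def unproj(cam,d,u,v):
    c=bot.calibration(cam); K=np.array(c["intrinsics"]); z=d[int(v),int(u)]
    return w(cam,[(u-K[0,2])/K[0,0]*z,-(v-K[1,2])/K[1,1]*z,-z],c["pose"])
E
python3 - <<'E'
from h import *
np.set_printoptions(precision=3,suppress=True)
o=bot.get_obs(); print(o["clock"],o["eef_pos"],o["tool_rot"],bot.tcp_to_grasp)
ims=[]
for c in ["scene","top"]:
    im,d=bot.camera(c); np.savez(f"{c}.npz",im=im,d=d); ims.append(im)
    cv2.imwrite(f"pics/{c}.png",im[:,:,::-1])
    for l in ["stand","bed_edge","socket","lever_hinge","lever_grip","carrier","carrier_line","carrier_grip","phone","flux_jar","screwdriver"]:
        for r in bot.tip_of(l,c)[:3]: 
            p=w(c,r["at"]); print(c,l,round(r["confidence"],2),p,pix(c,p).round())
print(bot.get_obs()["clock"])
E
```

```text
pics
0.0 [0.162 0.472 0.303] [ 0.165  0.986 -0.001 -0.   ] 0.0539
scene stand 0.73 [0.439 0.001 0.057] [329. 206.]
scene stand 0.65 [ 0.561 -0.033  0.006] [280. 245.]
scene bed_edge 0.71 [ 0.438 -0.     0.058] [329. 205.]
scene socket 0.95 [ 0.653 -0.061  0.061] [239. 250.]
scene socket 0.38 [0.58  0.206 0.001] [359. 315.]
scene lever_hinge 0.84 [0.67  0.019 0.076] [260. 272.]
scene lever_grip 0.97 [0.62  0.04  0.072] [285. 263.]
scene carrier 0.97 [0.375 0.207 0.001] [419. 253.]
scene carrier 0.84 [ 0.673 -0.278  0.001] [169. 218.]
scene carrier 0.55 [ 0.53  -0.024  0.062] [292. 223.]
scene carrier_line 0.8 [ 0.513 -0.018  0.069] [299. 218.]
scene carrier_line 0.77 [ 0.669 -0.26   0.001] [175. 221.]
scene carrier_line 0.74 [ 0.39   0.2   -0.002] [412. 256.]
scene carrier_grip 0.88 [ 0.687 -0.292  0.03 ] [157. 211.]
scene carrier_grip 0.79 [0.357 0.225 0.031] [432. 245.]
scene carrier_grip 0.63 [ 0.561 -0.034  0.101] [277. 218.]
scene phone 0.56 [ 0.579  0.205 -0.003] [359. 316.]
scene flux_jar 0.8 [ 0.537 -0.173 -0.   ] [244. 207.]
scene screwdriver 0.59 [ 0.494 -0.267  0.005] [229. 175.]
top stand 0.54 [ 0.494 -0.262 -0.002] [461. 265.]
top socket 0.86 [ 0.652 -0.064  0.062] [368. 187.]
top lever_grip 0.93 [0.618 0.039 0.073] [317. 203.]
top carrier 0.93 [ 0.541 -0.025  0.063] [350. 241.]
top carrier 0.8 [0.376 0.21  0.001] [237. 327.]
top carrier 0.58 [ 0.673 -0.27   0.   ] [460. 183.]
top carrier_line 0.86 [ 0.51  -0.022  0.067] [349. 257.]
top carrier_line 0.8 [ 0.665 -0.263  0.006] [458. 185.]
top carrier_grip 0.93 [0.359 0.222 0.031] [228. 336.]
top carrier_grip 0.75 [ 0.688 -0.294  0.029] [475. 171.]
top carrier_grip 0.7 [ 0.563 -0.031  0.102] [354. 227.]
top phone 0.97 [0.578 0.203 0.   ] [240. 230.]
top flux_jar 0.71 [ 0.541 -0.167  0.   ] [415. 244.]
top screwdriver 0.81 [ 0.497 -0.265 -0.   ] [462. 264.]
1.2
```

View pics/scene.png

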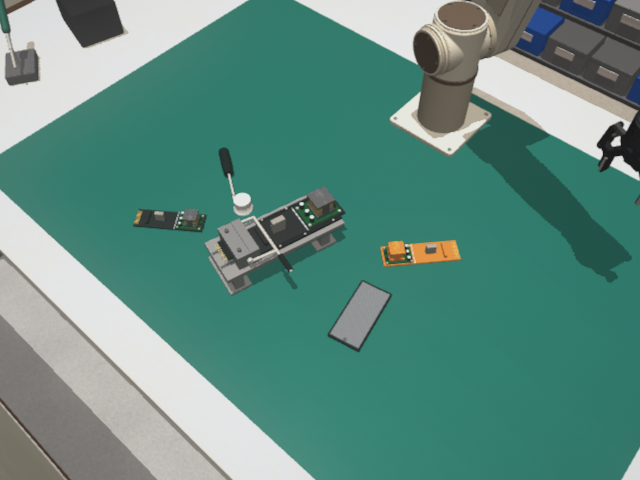

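View pics/top.png

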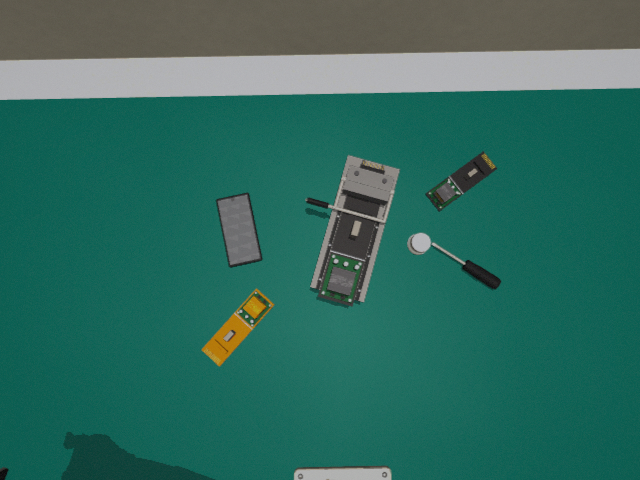

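```bash
python3 - <<'E'
import numpy as np,cv2
im=np.load("top.npz")["im"][150:310,270:430,::-1]
cv2.imwrite("pics/crop.png",cv2.resize(im,None,fx=3.7,fy=3.7,interpolation=cv2.INTER_CUBIC))
E
```

```text
(no output)
```

View pics/crop.png

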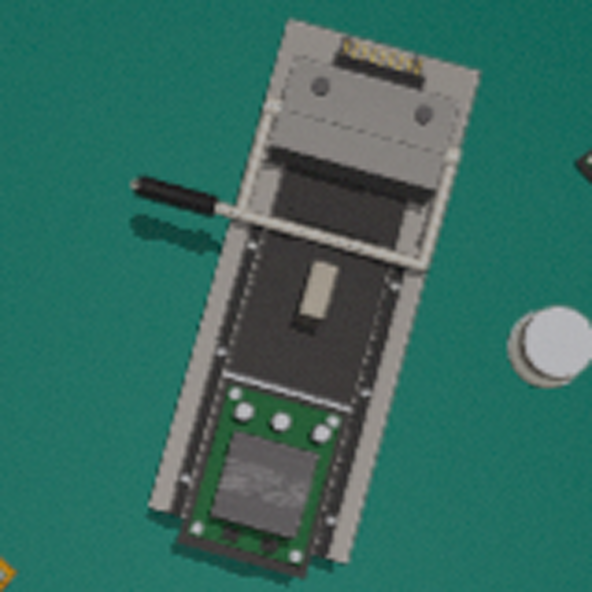

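Candidates for the carrier in the top picture are the dark one on the stand (350,241), the orange one (237,327), and a small dark one (460,183). The one on the stand is meant: it is not orange, it is the larger dark one, and its tail is in the socket. The crop confirms this, and also shows the lever handle to its left at (317,203), shut ahead of the rib.

Next I'll fit the stand's pose.

```bash
python3 - <<'E'
from h import *
np.set_printoptions(precision=4,suppress=True)
for cam in ["top","scene"]:
    f=np.load(cam+".npz"); im,d=f["im"],f["d"]
    c=bot.calibration(cam);K=np.array(c["intrinsics"]);v,u=np.mgrid[:480,:640]
    P=np.stack([(u-K[0,2])/K[0,0]*d,-(v-K[1,2])/K[1,1]*d,-d,np.ones_like(d)],-1)@np.array(c["pose"]).T
    P=P[...,:3]; near=(np.hypot(P[...,0]-.57,P[...,1]+.035)<.19)&(d>0)
    for lo,hi in [(.052,.072),(.094,.108)]:
        m=(near&(P[...,2]>lo)&(P[...,2]<hi)).astype(np.uint8); n,l,s,_=cv2.connectedComponentsWithStats(m,connectivity=8)
        for k in range(1,n):
            if s[k,4]>60:
                q=P[l==k]; (cx,cy),wh,a=cv2.minAreaRect((q[:,:2]*1000).astype(np.float32)); print(cam,lo,s[k,4],cx,cy,wh,a,np.median(q[:,2]))
E
```

```text
top 0.052 468 683.7207641601562 -70.82046508789062 (109.97056579589844, 45.136749267578125) 72.9939193725586 0.05959549143758608
top 0.052 599 614.3927612304688 -50.504913330078125 (96.6170654296875, 38.276309967041016) 75.16663360595703 0.06482365436137771
top 0.052 3966 508.556640625 -16.713401794433594 (110.05547332763672, 176.59536743164062) 72.76866149902344 0.06518108827181202
top 0.094 1188 649.9944458007812 -60.31084060668945 (89.89450073242188, 51.137393951416016) 72.3255386352539 0.09961615825103032
top 0.094 114 562.583740234375 -33.29515075683594 (13.558491706848145, 30.3615779876709) 72.61302185058594 0.09920657314516107
top 0.094 551 462.2576599121094 -2.537464141845703 (45.0595588684082, 44.92019271850586) 72.90204620361328 0.10538043042473355
scene 0.052 2416 506.4430847167969 -12.742141723632812 (122.6458511352539, 173.77684020996094) 73.40143585205078 0.06546346150675442
scene 0.052 318 602.2056884765625 -53.17448043823242 (96.8900375366211, 28.137413024902344) 69.29650115966797 0.06553067090961007
scene 0.052 950 649.265625 -56.46263885498047 (116.0594482421875, 125.22335052490234) 67.8212661743164 0.059894860581307774
scene 0.094 344 461.78436279296875 -1.7746047973632812 (47.42635726928711, 45.835689544677734) 73.59520721435547 0.1056136271672452
scene 0.094 98 562.226806640625 -32.46402359008789 (18.726404190063477, 29.839990615844727) 74.69869995117188 0.0995025694026409
scene 0.094 950 649.780029296875 -58.43604278564453 (94.92330932617188, 51.393192291259766) 73.12716674804688 0.1002801934166293
```

```bash
python3 -m jog '[0.05,-0.05,0,0,0,-0.06, 0.1,-0.1,0,0,0,-0.12, 0.15,-0.15,0,0,0,-0.18, 0.2,-0.2,0,0,0,-0.24, 0.25,-0.25,0,0,0,-0.3, 0.3,-0.3,0,0,0,-0.36, 0.35,-0.35,0,0,0,-0.42, 0.4,-0.4,0,0,0,-0.48, 0.45,-0.45,0,0,0,-0.54, 0.5,-0.5,0,0,0,-0.6]' 1
```

```text
clock: 2.03
eef_pos: [0.4582, 0.1765, 0.3042]
tool_rot: [0.695, 0.719, 0.0, 0.0]
ft_force: [0.1, 1.1, 0.7]
grip_width: 0.0854
grasp_force: 0.0
```

```bash
python3 -m jog '[0.04,-0.034,0,0,0,-0.05, 0.08,-0.068,0,0,0,-0.1, 0.12,-0.103,0,0,0,-0.15, 0.16,-0.137,-0.03,0,0,-0.168, 0.201,-0.171,-0.07,0,0,-0.168, 0.201,-0.171,-0.11,0,0,-0.168, 0.201,-0.171,-0.11,0,0,-0.168, 0.201,-0.171,-0.11,0,0,-0.168]'
python3 - <<'E'
from h import *
np.set_printoptions(precision=4,suppress=True)
o=bot.get_obs(); print(o["clock"],o["eef_pos"],o["tool_rot"],o["joint_pos"])
T=bot.calibration("wrist")["pose"]; im,d=bot.camera("wrist"); cv2.imwrite("pics/w1.png",im[:,:,::-1])
for l in ["lever_grip","lever_hinge","carrier_grip","carrier_line"]:
    for r in bot.tip_of(l,"wrist")[:2]: p=w("wrist",r["at"],T); print(l,r["confidence"],p,pix("wrist",p))
r=bot.find_in("lever_grip","wrist"); print([w("wrist",x["at"],T) for x in r])
E
```

```text
clock: 2.7
eef_pos: [0.6163, 0.0403, 0.2119]
tool_rot: [0.804, 0.594, -0.003, -0.002]
ft_force: [-0.4, 0.0, -0.4]
grip_width: 0.0853
grasp_force: 0.0
2.7 [0.6163 0.0403 0.2119] [ 0.8042  0.5943 -0.0034 -0.0023] [0.0653 0.5281 0.189  1.24   0.0002 1.934 ]
carrier_grip 0.82 [ 0.5619 -0.0323  0.0988] [258.0941 419.5227]
carrier_line 0.62 [ 0.5119 -0.0175  0.067 ] [180.081  384.1071]
[array([0.6168, 0.0016, 0.0794])]
```

View pics/w1.png

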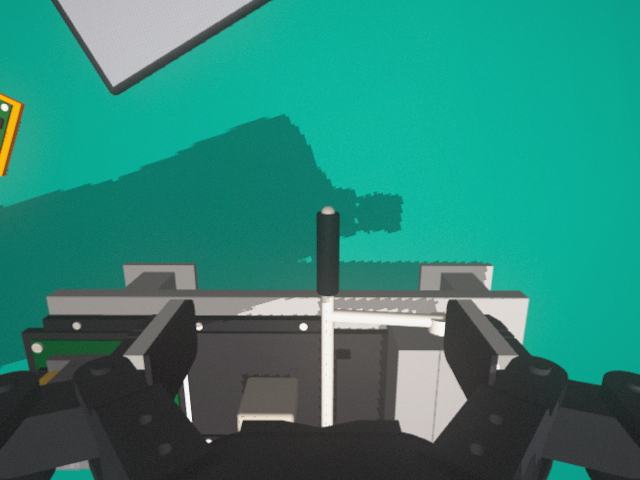

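The wrist view shows the handle from (327,210) to (327,293), midway between the fingers and parallel to the pads. I'll unproject its middle.

```bash
python3 - <<'E'
from h import *
np.set_printoptions(precision=4,suppress=True)
im,d=bot.camera("wrist")
for u,v in [(327,220),(327,252),(327,290),(438,328)]: print(unproj("wrist",d,u,v))
print(bot.get_obs()["eef_pos"])
E
```

```text
[0.6278 0.058  0.0788]
[0.6228 0.0412 0.0784]
[0.6165 0.02   0.0772]
[ 0.6685 -0.0156  0.0847]
[0.6182 0.0424 0.2183]
```

```bash
python3 -m jog '[0.005,-0.003,-0.04,0,0,0, 0.005,-0.003,-0.08,0,0,0, 0.005,-0.003,-0.112,0,0,0, 0.005,-0.003,-0.112,0,0,0, 0.005,-0.003,-0.112,0,0,0]'; python3 -m jog '[0,0,0,0,0,0, 0,0,0,0,0,0, 0,0,0,0,0,0, 0,0,0,0,0,0, 0,0,0,0,0,0, 0,0,0,0,0,0, 0,0,0,0,0,0, 0,0,0,0,0,0]' -1
```

```text
clock: 3.47
eef_pos: [0.6209, 0.0395, 0.126]
tool_rot: [0.803, 0.595, -0.001, -0.001]
ft_force: [0.1, -1.5, 1.4]
grip_width: 0.0857
grasp_force: 0.0
clock: 4.13
eef_pos: [0.6195, 0.04, 0.1268]
tool_rot: [0.803, 0.595, -0.001, -0.002]
ft_force: [-6.4, 1.8, 6.8]
grip_width: 0.01
grasp_force: 58.5
```

```bash
python3 -m jog '[0,0,0.0075,0,0,0, 0,0,0.015,0,0,0, 0.001,0,0.0225,0,0,0, 0.0024,-0.0007,0.0298,0,0,0, 0.005,-0.0015,0.037,0,0,0, 0.0078,-0.0024,0.0436,0,0,0, 0.0115,-0.0036,0.05,0,0,0, 0.0155,-0.0048,0.0561,0,0,0, 0.0205,-0.0064,0.0615,0,0,0, 0.0257,-0.008,0.0666,0,0,0]'
```

```text
clock: 4.97
eef_pos: [0.6352, 0.0353, 0.1786]
tool_rot: [0.803, 0.596, -0.006, -0.008]
ft_force: [-21.8, 8.4, 9.3]
grip_width: 0.0096
grasp_force: 58.5
```

```bash
python3 -m jog '[0.006,-0.0018,0.0045,0,0,0, 0.0119,-0.0037,0.0084,0,0,0, 0.0185,-0.0057,0.0115,0,0,0, 0.0252,-0.0078,0.014,0,0,0, 0.0322,-0.01,0.0158,0,0,0, 0.0392,-0.0122,0.0169,0,0,0, 0.0463,-0.0144,0.017,0,0,0, 0.0535,-0.0166,0.0166,0,0,0, 0.0535,-0.0166,0.0166,0,0,0, 0.0535,-0.0166,0.0166,0,0,0]'
```

```text
clock: 5.8
eef_pos: [0.6859, 0.0195, 0.1959]
tool_rot: [0.804, 0.595, 0.002, 0.001]
ft_force: [-2.8, 1.6, 8.0]
grip_width: 0.0094
grasp_force: 62.1
```

```bash
python3 -m jog '[0,0,0,0,0,0, 0,0,0,0,0,0, 0,0,0,0,0,0, 0,0,0,0,0,0, 0,0,0.04,0,0,0, 0,0,0.08,0,0,0, -0.02,0,0.1,0,0,0, -0.07,0,0.1,0,0,0]' 0
python3 - <<'E'
from h import *
np.set_printoptions(precision=4,suppress=True)
o=bot.get_obs(); print(o["clock"],o["eef_pos"],o["joint_pos"])
im,d=bot.camera("top"); cv2.imwrite("pics/t2.png",cv2.resize(im[140:310,250:450,::-1],None,fx=3.5,fy=3.5,interpolation=cv2.INTER_CUBIC))
for l in ["lever_grip"]:
    for c in ["top","scene"]:
        if c=="scene": bot.camera(c)
        for r in bot.tip_of(l,c)[:2]: print(c,l,r["confidence"],w(c,r["at"]))
E
```

```text
clock: 6.47
eef_pos: [0.6345, 0.0193, 0.2769]
tool_rot: [0.804, 0.595, 0.005, 0.004]
ft_force: [0.8, -0.6, 1.5]
grip_width: 0.0428
grasp_force: 0.0
6.4667 [0.6345 0.0193 0.2769] [ 0.0305  0.5167  0.3413  1.3825 -0.0004  1.8976]
scene lever_grip 0.79 [0.6847 0.0235 0.1371]
```

View pics/t2.png

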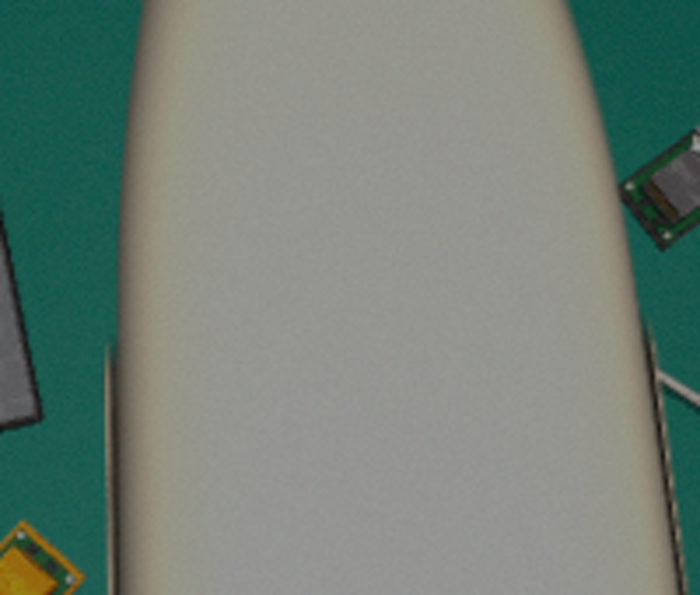

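```bash
python3 -m jog '[-0.02,-0.016,0,0,0,0.06, -0.04,-0.032,0,0,0,0.12, -0.06,-0.048,0,0,0,0.18, -0.084,-0.066,0,0,0,0.24, -0.084,-0.066,0,0,0,0.3, -0.084,-0.066,0,0,0,0.36, -0.084,-0.066,0,0,0,0.42, -0.084,-0.066,0,0,0,0.48, -0.084,-0.066,0,0,0,0.54, -0.084,-0.066,0,0,0,0.6]' 1;  python3 -m jog '[0,0,-0.02,0,0,0.06, 0,0,-0.04,0,0,0.12, 0,0,-0.06,0,0,0.185, 0,0,-0.06,0,0,0.185, 0,0,-0.06,0,0,0.185, 0,0,-0.06,0,0,0.185]'
python3 - <<'E'
from h import *
np.set_printoptions(precision=4,suppress=True)
T=bot.calibration("wrist")["pose"]; im,d=bot.camera("wrist"); cv2.imwrite("pics/w2.png",im[:,:,::-1]); np.savez("w2.npz",im=im,d=d,T=T)
o=bot.get_obs(); print(o["clock"],o["eef_pos"],o["joint_pos"])
a=np.array(o["tool_rot"]); print("psi",np.degrees(2*np.arctan2(a[1],a[0]))-90)
for l in ["carrier_grip","carrier_line","bed_edge","lever_grip"]:
    for r in bot.tip_of(l,"wrist")[:2]: p=w("wrist",r["at"],T); print(l,r["confidence"],p,pix("wrist",p))
E
```

```text
clock: 7.5
eef_pos: [0.564, -0.0337, 0.2734]
tool_rot: [0.325, 0.946, 0.0, 0.001]
ft_force: [-0.5, 0.1, -0.4]
grip_width: 0.0852
grasp_force: 0.0
clock: 8.0
eef_pos: [0.5634, -0.0335, 0.2258]
tool_rot: [0.149, 0.989, 0.0, 0.001]
ft_force: [-0.4, -0.1, 0.3]
grip_width: 0.0855
grasp_force: 0.0
8.05 [ 0.5634 -0.0335  0.2262] [-0.0594  0.4085  0.0361  1.1957 -0.      0.2395]
psi 72.8752618646395
carrier_grip 0.91 [ 0.6912 -0.2918  0.0292] [ 54.3418 467.7873]
carrier_grip 0.83 [ 0.5633 -0.0314  0.0994] [324.1083 257.3571]
carrier_line 0.87 [ 0.512  -0.0176  0.0674] [320.3026 145.1435]
```

View pics/w2.png

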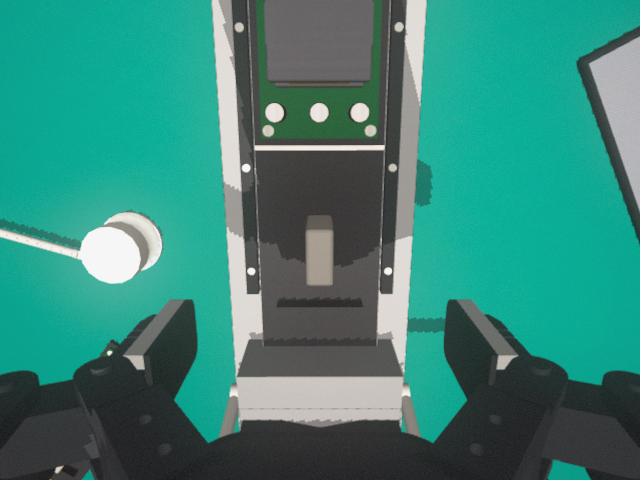

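The view looks straight down the stand. The grip is at (319,257), the white line crosses at (320,148), and the lever arms are upright at the bottom at (230,405) and (410,410). The tool is aligned, so I'll descend and grip.

```bash
python3 -m jog '[0,0,-0.03,0,0,0, 0,0,-0.06,0,0,0, 0,0,-0.085,0,0,0, 0,0,-0.095,0,0,0, 0,0,-0.103,0,0,0, 0,0,-0.103,0,0,0, 0,0,-0.103,0,0,0]'; python3 -m jog '[0,0,0,0,0,0, 0,0,0,0,0,0, 0,0,0,0,0,0, 0,0,0,0,0,0, 0,0,0,0,0,0, 0,0,0,0,0,0, 0,0,0,0,0,0, 0,0,0,0,0,0]' -1
python3 - <<'E'
from h import *
np.set_printoptions(precision=4,suppress=True)
im,d=bot.camera("wrist"); cv2.imwrite("pics/w3.png",im[:,:,::-1]); T=bot.calibration("wrist")["pose"]
for l in ["carrier_line","bed_edge"]:
    for r in bot.tip_of(l,"wrist")[:2]: p=w("wrist",r["at"],T); print(l,r["confidence"],p,pix("wrist",p))
print(bot.get_obs())
E
```

```text
clock: 8.83
eef_pos: [0.5626, -0.0335, 0.1433]
tool_rot: [0.148, 0.989, 0.0, 0.001]
ft_force: [-0.1, -0.9, 0.0]
grip_width: 0.0851
grasp_force: 0.0
clock: 9.5
eef_pos: [0.5622, -0.0335, 0.1429]
tool_rot: [0.148, 0.989, -0.0, 0.0]
ft_force: [-0.7, -0.5, 2.7]
grip_width: 0.0132
grasp_force: 59.4
carrier_line 0.77 [ 0.5115 -0.0222  0.0675] [308.8635 165.1994]
{'clock': 9.65, 'joint_pos': array([-0.0595,  0.4808, -0.0845,  1.0048, -0.0002,  0.2374]), 'joint_vel': array([ 0.0006,  0.0003, -0.0016,  0.0008,  0.0006,  0.0001]), 'tau': array([  0.378 , -43.2589,  21.2211,  -0.2693,   0.21  ,   0.0115]), 'eef_pos': array([ 0.5622, -0.0335,  0.1429]), 'tool_rot': array([ 0.1479,  0.989 , -0.0001,  0.0003]), 'ft_force': array([ 0.2915, -0.3979,  3.9337]), 'ft_torque': array([-0.1539,  0.1233,  0.0065]), 'grasp_force': 59.38149154186249, 'grip_width': 0.012962969682111544}
```

View pics/w3.png

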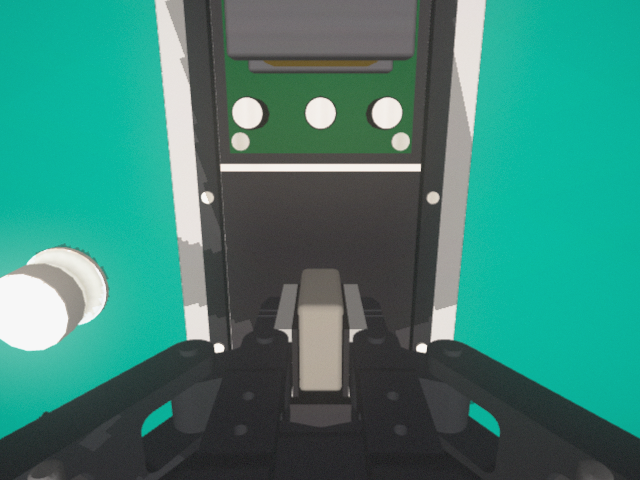

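The grip at (320,330) is between the pads with 59 N, and the line is at row 167. I'll start the slide.

```bash
python3 -m jog '[-0.0036,0.0011,0,0,0,0, -0.0072,0.0022,0,0,0,0, -0.0107,0.0033,0,0,0,0, -0.0143,0.0044,0,0,0,0, -0.0179,0.0056,0,0,0,0, -0.0215,0.0067,0,0,0,0, -0.0251,0.0078,-0.0003,0,0,0, -0.0286,0.0089,-0.0006,0,0,0, -0.0322,0.01,-0.001,0,0,0, -0.0358,0.0111,-0.001,0,0,0]'
```

```text
clock: 10.48
eef_pos: [0.5347, -0.0247, 0.1429]
tool_rot: [0.148, 0.989, 0.0, 0.002]
ft_force: [5.2, -2.7, 4.3]
grip_width: 0.013
grasp_force: 59.6
```

```bash
python3 -m jog '[-0.0036,0.0011,-0.0005,0,0,0, -0.0072,0.0022,-0.0005,0,0,0, -0.0107,0.0033,-0.001,0,0,0, -0.0143,0.0044,-0.001,0,0,0, -0.0179,0.0056,-0.0015,0,0,0, -0.0215,0.0067,-0.0015,0,0,0, -0.0251,0.0078,-0.0015,0,0,0, -0.0286,0.0089,-0.0015,0,0,0, -0.0322,0.01,-0.0015,0,0,0, -0.0358,0.0111,-0.0015,0,0,0, -0.0358,0.0111,-0.0015,0,0,0]' ; python3 -m jog '[-0.0036,0.0011,-0.0005,0,0,0, -0.0072,0.0022,-0.0005,0,0,0, -0.0107,0.0033,-0.001,0,0,0, -0.0143,0.0044,-0.001,0,0,0, -0.0179,0.0056,-0.0015,0,0,0, -0.0215,0.0067,-0.0015,0,0,0, -0.0251,0.0078,-0.0015,0,0,0, -0.0286,0.0089,-0.0015,0,0,0, -0.0286,0.0089,-0.0015,0,0,0, -0.0286,0.0089,-0.0015,0,0,0]'
python3 - <<'E'
from h import *
np.set_printoptions(precision=4,suppress=True)
im,d=bot.camera("wrist"); cv2.imwrite("pics/w4.png",im[:,:,::-1]); T=bot.calibration("wrist")["pose"]; np.savez("w4.npz",im=im,d=d)
for l in ["carrier_line","bed_edge"]:
    for r in bot.tip_of(l,"wrist")[:2]: p=w("wrist",r["at"],T); print(l,r["confidence"],p,pix("wrist",p))
o=bot.get_obs(); print(o["clock"],o["eef_pos"],o["ft_force"])
E
```

```text
clock: 11.32
eef_pos: [0.5132, -0.0177, 0.1429]
tool_rot: [0.148, 0.989, 0.0, 0.004]
ft_force: [6.5, -2.8, 8.5]
grip_width: 0.0132
grasp_force: 60.2
carrier_line 0.59 [ 0.4639 -0.0018  0.0673] [322.1547 163.6526]
11.4667 [ 0.5132 -0.0177  0.1429] [ 6.9089 -2.594   8.5976]invalid input at $: expected 1 to 10 rows
```

View pics/w4.png

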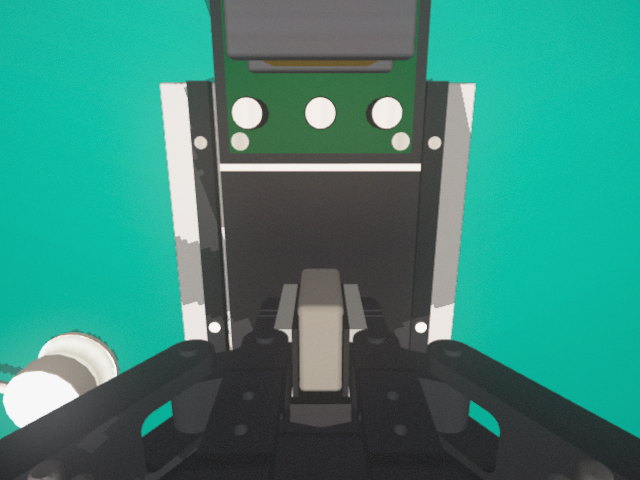

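The first call of that batch was refused (11 rows) and the second one ran. The bed's front edge now shows at row 83 and the line at row 167. I'll measure the remaining distance.

```bash
cat >> h.py <<'E'
def onplane(cam,u,v,z):
    c=bot.calibration(cam);K=np.array(c["intrinsics"]);T=np.array(c["pose"])
    r=T[:3,:3]@np.array([(u-K[0,2])/K[0,0],-(v-K[1,2])/K[1,1],-1]); t=(z-T[2,3])/r[2]; return T[:3,3]+t*r
def gap():
    im,d=bot.camera("wrist"); g=im.mean(2)
    ex=np.array([.955,-.2965])
    # line: bright rows in centre columns; edge: strongest gradient in bed columns
    cols=g[120:240,260:380].mean(1); rows=np.where(cols>(cols.max()+np.median(cols))/2)[0]; vl=120+rows.mean()
    red=im[:,:,0].astype(float)
    out=[]
    for a,b in [(172,182),(458,470)]:
        k=np.diff(red[20:230,a:b].mean(1)); ve=20.5+np.argmax(k); out.append((ve,onplane("wrist",(a+b)/2,ve,.06)))
    L=onplane("wrist",320,vl,.066); E=(out[0][1]+out[1][1])/2
    D=[unproj("wrist",d,320,vl)]
    return vl,[o[0] for o in out],L,E,(L-E)[:2]@ex,D
E
python3 - <<'E'
from h import *
np.set_printoptions(precision=4,suppress=True); print(gap(),bot.get_obs()["eef_pos"])
E
```

```text
(np.float64(167.0), [np.float64(81.5), np.float64(82.5)], array([ 0.465 , -0.0029,  0.066 ]), array([0.4378, 0.0056, 0.06  ]), np.float64(0.02841193876963484), [array([ 0.4648, -0.0029,  0.0675])]) [ 0.5132 -0.0177  0.1429]
```

```bash
python3 -m jog '[-0.0036,0.0011,0,0,0,0, -0.0072,0.0022,0,0,0,0, -0.0107,0.0033,0,0,0,0, -0.0143,0.0044,0,0,0,0, -0.0179,0.0056,0,0,0,0, -0.0215,0.0067,0,0,0,0, -0.0251,0.0078,0,0,0,0, -0.0287,0.0089,0,0,0,0, -0.0287,0.0089,0,0,0,0, -0.0287,0.0089,0,0,0,0]'
python3 - <<'E'
from h import *
np.set_printoptions(precision=4,suppress=True); print(gap(),bot.get_obs()["eef_pos"])
E
```

```text
clock: 12.35
eef_pos: [0.4907, -0.0106, 0.1431]
tool_rot: [0.148, 0.989, 0.0, 0.004]
ft_force: [7.0, -1.5, 8.4]
grip_width: 0.013
grasp_force: 60.2
(np.float64(167.5), [np.float64(151.5), np.float64(151.5)], array([0.4427, 0.0041, 0.066 ]), array([0.438 , 0.0058, 0.06  ]), np.float64(0.005022491051957906), [array([0.4427, 0.0041, 0.0658])]) [ 0.4907 -0.0106  0.1431]
```

```bash
python3 -m jog '[-0.002,0.0006,0,0,0,0, -0.004,0.0012,0,0,0,0, -0.0056,0.0017,0,0,0,0, -0.0056,0.0017,0,0,0,0, -0.0056,0.0017,0,0,0,0, -0.0056,0.0017,0,0,0,0, -0.0056,0.0017,0,0,0,0, -0.0056,0.0017,0,0,0,0]'
python3 - <<'E'
from h import *
np.set_printoptions(precision=4,suppress=True); print(gap(),bot.get_obs()["eef_pos"],bot.get_obs()["tool_rot"])
im,d=bot.camera("wrist"); cv2.imwrite("pics/w5.png",im[:,:,::-1])
bot.camera("scene")
for r in bot.tip_of("lever_grip","scene")[:2]: print(r["confidence"],w("scene",r["at"]))
E
```

```text
clock: 13.07
eef_pos: [0.4867, -0.0093, 0.1432]
tool_rot: [0.148, 0.989, 0.0, 0.005]
ft_force: [6.9, -2.9, 9.5]
grip_width: 0.0128
grasp_force: 60.2
(np.float64(167.5), [np.float64(162.5), np.float64(162.5)], array([0.4388, 0.0054, 0.066 ]), array([0.4378, 0.0059, 0.06  ]), np.float64(0.0010886833522890816), [array([0.4387, 0.0054, 0.0668])]) [ 0.4867 -0.0093  0.1432] [0.1479 0.989  0.0001 0.0049]
0.75 [0.6853 0.0211 0.1362]
```

View pics/w5.png

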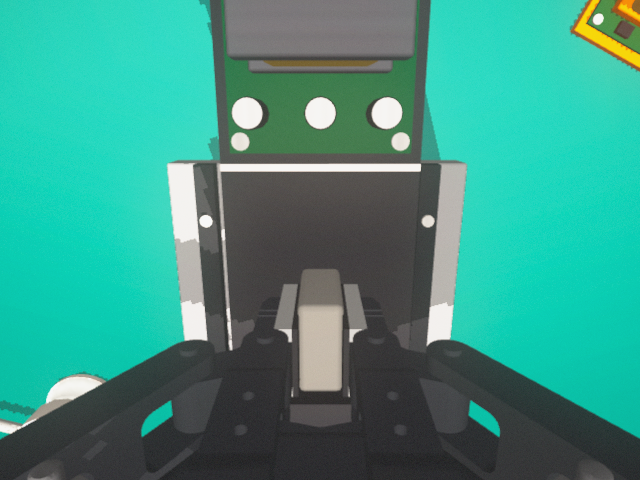

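The white line (row 167) is level with the bed's front edge (row 163, about 1 mm off). The carrier lies flat, is held at 60 N, and the lever is still open. I'll hold briefly and hand in.

```bash
python3 -m jog '[0,0,0,0,0,0, 0,0,0,0,0,0, 0,0,0,0,0,0, 0,0,0,0,0,0, 0,0,0,0,0,0, 0,0,0,0,0,0]' && python3 -c "
from workcell import bot; print(bot.job_done())"
```

```text
clock: 13.77
eef_pos: [0.4867, -0.0093, 0.1432]
tool_rot: [0.148, 0.989, 0.0, 0.005]
ft_force: [7.9, -2.2, 8.9]
grip_width: 0.0135
grasp_force: 60.2
the job is handed in; nothing more can be done
None
```

I handed the job in at 13.8 s with the lever open at about 1.8 rad and the carrier pulled out until its white line measured about 1 mm from the stand's front edge, flat, still and held at 60 N; no verdict came back, and the bystanders weren't re-measured.

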